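# Shut the pin tin and slide it under the organiser's height bar

### The job

Check that the steel bobby pin tin clears the fixed bar of the bedside organiser: first press its push-on lid gently down until fully home, then slide the tin lengthwise, flat on the nightstand, between the guides and under the bar until its end meets the rubber stop. Keep it pushed lightly but firmly against the stop for about a second, without jamming on the bar or ramming the stop, then leave it there and let go. Leave everything else on the nightstand where it is.

Things in the scene. Friction and masses are not known exactly. Their poses are not given: they have to be found in the camera images.
- pinbox: plain steel bobby pin tin, loose, 130 long (x) x 44 wide (y); its body is 28 high and with the lid home the whole is 34 high. Origin: centre of the underside; x along its length (both ends are alike), z up. About 0.2 to 0.3 kg, friction on the nightstand unknown. It stands left or right of the organiser
- pinbox_mid (a point): centre of the tin, 17 above its underside (half the shut height); axes as the tin
- pinlid (a joint): how far the tin's lid stands proud, m: 0 = fully home, starts 5 to 9 mm up; it slides straight down when pressed near its centre, with about 4 N of rubbing on the way, then meets a firm seal and the resistance climbs steeply. The lid is a flat plate 130 x 42 x 6
- lid_top (a point): centre of the lid's top face (34 above the tin's underside when home); 25 N or more of pressing dents it
- organiser: fixed aluminium bay: two low guides 18 high, 8 thick, along x, 48 apart inside, running from 15 before to 90 past the bar, with flared mouths reaching to 30 before the bar. Origin: on the nightstand midway between the guides, straight under the bar; x is the direction to slide in, y to the left, z up
- bar: the fixed bridge bar across the bay, 14 along x, 80 across, its underside 37 and its top 49 above the nightstand, so 3 above the shut tin, with a post 8 x 14 at each end just outside the guides' inner faces. Origin and axes as the organiser. It must not be pushed with more than 10 N
- stop: fixed adjustable stop past the bar: a block 14 thick (x), 44 wide, 24 high, with a screw-set rubber pad 6 thick, 44 wide, 22 high facing the tin, standing 0 to 9 mm out (not measured: feel it). The pad gives 1 mm per 7 N and springs back. Over 2.5 N is a firm seat, over 15 N ramming. Origin: on the nightstand, 2 before the face of a pad set fully back; axes as organiser
- stop_face (a point): where the centre of the pad's face would be with its screw set fully back, 12 up, 35 to 57 past the bar's centre line; the true face is 0 to 9 mm nearer the bar, so the seated tin's centre is 65 to 74 before this point in x. Axes as the organiser
- soap_dish: bystander: white plastic lever-top soap dish, 105 x 70 x 33, on the other side of the organiser from the tin; origin under its centre
- pill_bottle: bystander: clear pill bottle with white cap, 38 across, 72 tall; origin under its centre
- tray: bystander: white ceramic jewellery tray, 110 across, 18 high; origin under its centre
- mirror: bystander: purple plastic hand mirror lying flat, disc 104 across, 10 thick, handle to +x to 150 from the disc's centre; origin under the disc
- cream_jar: bystander: white cream jar, 52 across, 40 tall; origin under its centre
- comb: bystander: black comb, 130 x 35 x 6, lying flat; origin under its centre
There are look-alikes about, which are no part of the job. Of the things shaped like the pinbox, the steel one is meant.

How it is judged:
By the outcome, as a careful person would: the job done as asked, in the order asked, and still so for the second after the job is handed in, with the robot touching nothing.
It also fails if it takes over 72 s, if anything falls off the work surface, if the arm or the gripper's body presses on something with over 40 N, if the wrist force passes 120 N, or if a joint passes its speed limit or range.

### The arm

A 7-joint arm with a two-finger parallel gripper is mounted at the origin on the work surface. World frame = base frame: x ahead of the robot, y to its left, z up, the work surface at z = 0. Lengths are in mm, angles in rad, forces in N, time in s.
With the tool pointing down it reaches from about 350 to 900 mm from the base axis. Payload 7.2 kg.
Tool frame: the origin (TCP) lies midway between the tips of the shut fingers; the grasp point (between the pads) lies 19 mm behind it (hold_point_z is the distance from the TCP to the grasp point, in mm); y points along the fingers, z is the direction in which the jaws open and shut, and the axes are right-handed (so a half turn about y gives the same grasp; the last joint's range is limited). The gripper opens to 88 mm and grips with 3 to 60 N. Pads are 20 mm wide; open, the fingers measure 115 mm over their backs; the gripper's body (75 mm by 178 mm) begins 61 mm behind the grasp point.
Start: joints at [-1.311, 0.411, -0.013, 1.596, 0.006, 1.134, -0.082], TCP at [201.235, 591.721, 222.653] pointing down, gripper open.
Joint ranges: [-2.95, 2.95], [-0.29, 1.99], [-1.47, 1.44], [0.14, 2.54], [-1.03, 4.17], [0.13, 1.85], [-2.86, 2.86]. Speed limits (rad/s): [2.39, 2.39, 3.01, 3.01, 3.14, 3.14, 3.14].

### API

Orientations are given as [roll, pitch, yaw] about the fixed x, y, z axes, in that order (R = Rz(yaw) Ry(pitch) Rx(roll)).
In Python, from plant import * gives the robot as it stands. The module is installed in compiled form; this text tells all that it offers.
- The arm moves only by the shell command python3 -m jog 'ROWS' [OPENING] [FORCE]. ROWS is JSON, a list of rows, each a list of 4 numbers: the shift along the world's x, y, z in mm, then the turn about the world's z in rad. In form: [[tx, ty, tz, spin], ...]. A call has 1 to 8 rows; each row is the pose to reach, as a shift and turn from the pose commanded when the call began; what a row does not reach only later rows make up. A row lasts 1/10 s, in which the tool goes at most 50 mm and 8.59 degrees, less where a joint would pass 70% of its speed; a pose out of reach is approached as far as the arm can. A call with a gripper value outside its range is refused whole. OPENING is the closure, from -1 (fully open) to 1 (shut), set as the call begins (- or left out, the last holds). The fingers move at their own pace and stop on an object; FORCE is the grip in N (left out, the last holds). Time passes only in rows, so rows that repeat a pose let the fingers close. It gives the time, the measured TCP pose, the force and the opening at its end, in the units of the state.
- get_obs(): the state, without advancing time (a new reading comes with each control period).
- camera(name): name is "scene" or "top"; returns (picture, depth): 420x560x3 uint8, red, green, blue; 420x560 float32, mm along the optical axis (not along the pixel's ray), 0 where there is no reading.
- calibration(name): a dict with "K" (3x3 intrinsics, pixels), "xyz" and "orientation" of the camera in the world. Camera axes: x right, y up, looking along -z (the intrinsics and any distortion apply to the point x, -y, -z); pixel columns grow to the right and rows downward; lengths in mm; the calibration is good to about 2 mm. A picture is of the moment at which its call begins. calibration takes no time and is no camera call.
- sign_off(): hands the job in, once; it reports no verdict.
Trained networks look in the newest picture that a camera, given by its name, has taken for a name from the list of things; names that differ only in an ending like _2 or _b are one class to them, and where a whole thing is asked for, a point or a joint stands for the part that bears it (a point fixed in the world has none). Each returns a list of dicts, best first, with "score" (0 to 1); they miss things now and then, are a little off and sometimes report something else, mostly with a low value. They report only what shows in the picture. A call takes as long as a camera call. They do not tell look-alikes from the thing itself.
- recognise(camera, thing): "uv" ([column, row] in pixels, amid what is visible of it).
- outline_of(camera, thing): "region" (420x560 bool, what is visible of it) and "uv" ([column, row] in pixels, amid what is visible of it).
The state is a dict: "time_s": time; "qpos": joint angles; "dq": joint speeds; "effort": joint torques, N m; "tool_pos": TCP position; "tool_rot": TCP orientation; "force": force on the tool from outside, world axes, zero at the start; "ft_torque": the same for the moment, N m; "finger_gap": finger opening in mm.
Only numpy, scipy, OpenCV 4.12 (cv2) and the standard library are available. Lean on these libraries where they do the work, as an engineer would, in place of code of your own. Each camera call takes 0.05 s, during which the arm holds its last target. There are 200 camera calls.

## Working session

There is one attempt and no reset: what is moved stays moved. The work goes in short steps, Python scripts to look and compute and a shell command to move; the robot and the scene stay as the last step left them, time stands still between calls to the robot, and variables do not carry over. Pictures are saved under pics/ and viewed, about 8 in all and at most 12, crops included, and the job is handed in when it is done.

```bash
mkdir -p pics; cat > h.py <<'E'
from plant import *
import numpy as np, cv2
from scipy.spatial.transform import Rotation as R
def world(cam,uv,d=None,z=None):
    c=calibration(cam);K=np.array(c["K"]);Rm=R.from_euler('xyz',c["orientation"]).as_matrix()
    uv=np.atleast_2d(np.asarray(uv,float))
    p=cv2.undistortPoints(uv.reshape(-1,1,2),K,None).reshape(-1,2)
    ray=np.c_[p[:,0],-p[:,1],-np.ones(len(p))]
    o=np.array(c["xyz"],float)
    w=ray@Rm.T
    s=np.asarray(d,float) if d is not None else (z-o[2])/w[:,2]
    return o+w*np.reshape(s,(-1,1))
E
python3 - <<'E'
from h import *
print(get_obs()); 
for n in("scene","top"):
    print(calibration(n))
    im,d=camera(n); cv2.imwrite(f"pics/{n}0.png",im[:,:,::-1]); np.save(n,d)
    for t in("pinbox","organiser","stop","bar","soap_dish","comb","tray","mirror","cream_jar","pill_bottle"):
        for r in recognise(n,t)[:3]:
            u=np.round(r["uv"]).astype(int);dd=d[min(u[1],419),min(u[0],559)]
            print(n,t,u,round(r["score"],2),world(n,r["uv"],d=dd).round(0))
E
```

```text
{'time_s': 0.0, 'qpos': array([-1.31116977,  0.41186403, -0.01270443,  1.59701854,  0.00562305,
        1.13429685, -0.08219813]), 'dq': array([-2.07375044e-03,  1.49412942e-03,  3.25668458e-05,  2.38845596e-04,
        7.76325648e-06, -1.25145137e-03,  1.04874283e-03]), 'effort': array([-8.84175643e-05, -5.87963033e+01,  6.41865972e-01, -2.91074467e+01,
       -5.37609961e-02,  1.85739814e-02,  1.65761876e-04]), 'tool_pos': array([201.13352153, 591.23248569, 221.8419175 ]), 'tool_rot': array([-1.57234167e+00, -1.33747838e-04, -3.27797273e-01]), 'force': array([-0.26910528,  0.78949443, -0.21936496]), 'ft_torque': array([-0.00795804,  0.00859242,  0.02199888]), 'finger_gap': 87.8955762578125}
{'K': array([[426.51611576,   0.        , 276.27692619],
       [  0.        , 426.51611576, 210.33593033],
       [  0.        ,   0.        ,   1.        ]]), 'xyz': array([ 996.02271827, -169.18863435,  958.93710959]), 'orientation': array([0.56787772, 0.00919371, 1.25031495])}
scene pinbox [353 120] 0.94 [[204. 325.  34.]]
scene pinbox [314 164] 0.82 [[323. 153.  37.]]
scene organiser [301 2
[... 751 characters left out ...]
87e+00])}
top pinbox [232 256] 0.85 [[314. 147.  36.]]
top pinbox [196 197] 0.79 [[483. 245.  44.]]
top pinbox [166 306] 0.62 [[175. 335.  33.]]
top organiser [276 150] 0.67 [[625.  16.  -1.]]
top organiser [220 107] 0.2 [[735. 174.  72.]]
top stop [281 135] 0.71 [[667.   1.  12.]]
top bar [196 198] 0.65 [[480. 246.  43.]]
top soap_dish [360 181] 0.8 [[ 523. -228.   23.]]
top comb [164 244] 0.77 [[351. 347.   5.]]
top tray [354 124] 0.8 [[ 699. -218.    3.]]
top tray [220 108] 0.5 [[733. 172.  71.]]
top mirror [389 262] 0.95 [[ 286. -306.   11.]]
top cream_jar [172 140] 0.72 [[649. 316.  39.]]
top pill_bottle [221 108] 0.67 [[730. 169.  74.]]
top pill_bottle [193 201] 0.46 [[471. 257.  40.]]
```

View pics/top0.png

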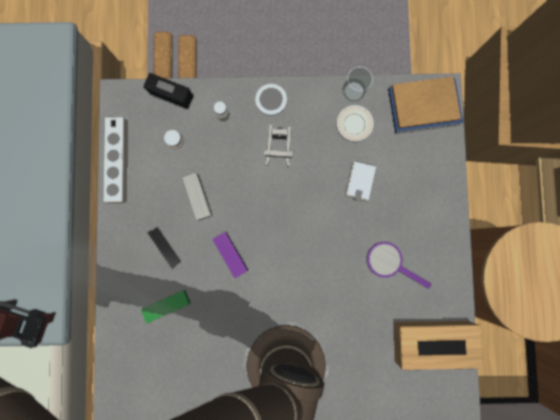

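View pics/scene0.png

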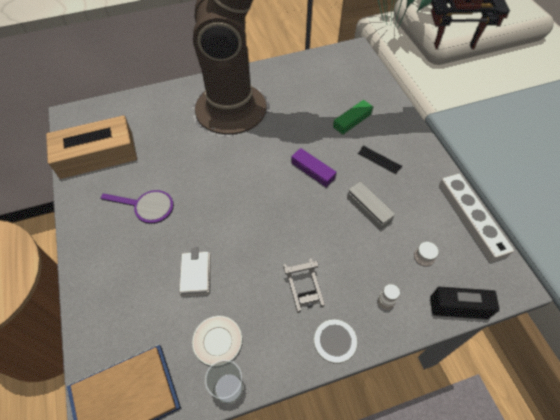

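Top picture candidates for the tin: grey/steel at (196,197), purple (231,255), green (166,306). The steel one is the grey at (196,197). The organiser is at about (279,145), mouth at (278,162) facing the robot, stop at (281,135). Next a close crop and a fine measurement.

```bash
cat > m.py <<'E'
from h import *
def cloud(n,d):
    v,u=np.mgrid[:420,:560]; return world(n,np.c_[u.ravel(),v.ravel()],d=d.ravel())
def rect(P):
    (c,s,a)=cv2.minAreaRect(P[:,:2].astype(np.float32)); return np.round(c,1),np.round(s,1),round(a,1)
def sel(P,x0,x1,y0,y1,z0,z1):
    return P[(P[:,0]>x0)&(P[:,0]<x1)&(P[:,1]>y0)&(P[:,1]<y1)&(P[:,2]>z0)&(P[:,2]<z1)]
E
python3 - <<'E'
from m import *
ims=[]
for n,(a,b,c,e) in dict(scene=(250,170,410,320),top=(170,115,310,245)).items():
    im,_=camera(n)
    ims.append(cv2.resize(im[b:e,a:c],(400,370),interpolation=cv2.INTER_CUBIC))
    d=np.load(n+".npy");P=cloud(n,d)
    t=sel(P,400,560,180,310,22,60); print(n,"tin",rect(t),np.percentile(t[:,2],[10,50,90]),len(t), "mean",t.mean(0).round(1))
    tb=sel(P,440,520,200,290,-20,10);print("table z",np.median(tb[:,2]), np.median(sel(P,540,580,-60,60,-20,15)[:,2]))
    for r in outline_of(n,"pinbox"):
        m=r["region"]; ys,xs=np.nonzero(m); Q=world(n,np.c_[xs,ys],z=38)
        print(" outl",round(r["score"],2),np.round(r["uv"]),rect(Q),Q.mean(0).round(1))
    for lab,z in dict(bar=(42,60),guide=(12,24),stopt=(20,30)).items():
        g=sel(P,560,720,-60,70,*z)
        if len(g)>4: print(lab,rect(g),len(g),g.mean(0).round(1),g.min(0).round(),g.max(0).round())
cv2.imwrite("pics/crop1.png",np.hstack(ims)[:,:,::-1])
E
```

```text
scene tin (array([490.2, 248. ]), array([131.6,  46.1]), 18.1) [27.92287475 40.67047437 43.08185035] 893 mean [494.9 245.5  38.5]
table z 0.6047391637907822 0.44719129790723855
 outl 0.88 [370. 205.] (array([497.3, 241.7]), array([142.9,  65.6]), 19.6) [498.7 242.3  38. ]
 outl 0.72 [313. 167.] (array([335.3, 147.3]), array([143.5,  63.4]), 29.2) [337.2 148.   38. ]
 outl 0.72 [352. 119.] (array([193.9, 328.9]), array([ 66.2, 157.8]), 22.9) [194.4 328.1  38. ]
bar (array([609.2,  11.2]), array([79.6, 15. ]), 85.8) 215 [609.9  10.8  48.8] [599. -29.  42.] [619.  51.  54.]
guide (array([639. ,   7.9]), array([ 68.6, 118.8]), 84.6) 439 [660.2   6.8  18.6] [577. -28.  12.] [701.  48.  24.]
stopt (array([639.6,   7.4]), array([ 65. , 114.3]), 85.6) 219 [667.5   6.9  23.6] [580. -26.  20.] [699.  42.  30.]
top tin (array([484.7, 248.3]), array([130.6,  44.1]), 18.6) [37.14025694 41.15656882 43.97303185] 723 mean [483.8 246.8  40.2]
table z 0.5520728444676024 0.500854926271586
 outl 0.8 [167. 305.] (array([175. , 334.1]), array([ 45.8, 137.6]), 23.8) [174.9 335.   38. ]
 outl 0.71 [232. 257.] (array([316.6, 152. ]), array([128.2,  44.6]), 29.3) [316.  151.9  38. ]
 outl 0.66 [195. 196.] (array([483.1, 245.6]), array([132.8,  47.9]), 18.2) [482.5 245.5  38. ]
 outl 0.21 [195. 199.] (array([484.2, 249.3]), array([126.6,  41.5]), 18.1) [484.1 248.7  38. ]
bar (array([603.5,  11.8]), array([78.3, 14.8]), 85.7) 146 [602.9  12.1  49. ] [595. -27.  42.] [613.  51.  57.]
guide (array([633.4,   7.3]), array([ 70.7, 119. ]), 83.5) 272 [648.2   8.5  18.7] [571. -26.  13.] [697.  49.  24.]
stopt (array([632.9,   9. ]), array([ 67.5, 114.2]), 86.5) 138 [657.4   5.   23. ] [574. -26.  20.] [692.  46.  30.]
```

View pics/crop1.png

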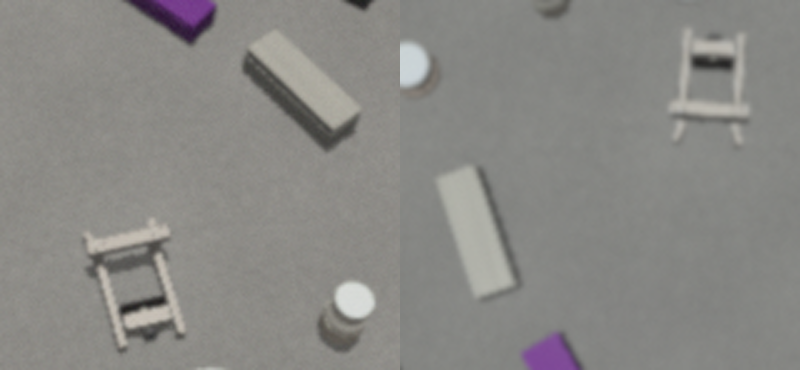

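The crop confirms that the grey metallic box is the tin. Its centre is about (487,248) with yaw +18.3°. The bar is at about (606,11.5), with the organiser yawed -4.4°. Moving above the lid with the fingers shut.

```bash
python3 -m jog '[[286,-344,0,0.645],[286,-344,0,0.645],[286,-344,0,0.645],[286,-344,0,0.645],[286,-344,0,0.645],[286,-344,0,0.645],[286,-344,0,0.645],[286,-344,0,0.645]]' 1 20; python3 -m jog '[[0,0,0,0],[0,0,0,0],[0,0,0,0],[0,0,0,0]]'
```

```text
time_s: 2.1
tool_pos: [455.2, 285.9, 223.0]
tool_rot: [-1.57, -0.001, 0.317]
force: [0.6, 0.8, 0.2]
finger_gap: 27.1
time_s: 2.5
tool_pos: [453.1, 289.1, 222.6]
tool_rot: [-1.57, 0.0, 0.32]
force: [-0.5, 0.3, 0.3]
finger_gap: 0.2
```

```bash
python3 -m jog '[[34,-41,0,0],[34,-41,-50,0],[34,-41,-100,0],[34,-41,-150,0],[34,-41,-168,0],[34,-41,-168,0],[34,-41,-168,0]]'; python3 - <<'E'
from m import *
print(get_obs()["tool_pos"],get_obs()["force"])
ims=[]
for n,(a,b,c,e) in dict(scene=(310,130,430,250),top=(150,140,250,240)).items():
    im,d=camera(n); ims.append(cv2.resize(im[b:e,a:c],(390,390),interpolation=cv2.INTER_CUBIC))
cv2.imwrite("pics/crop2.png",np.hstack(ims)[:,:,::-1])
E
```

```text
time_s: 3.2
tool_pos: [488.0, 247.7, 55.1]
tool_rot: [-1.571, -0.0, 0.319]
force: [0.2, -0.0, 0.4]
finger_gap: 0.4
[487.98700304 247.71516385  55.10049472] [ 0.21808153 -0.0120528   0.3706964 ]
```

View pics/crop2.png

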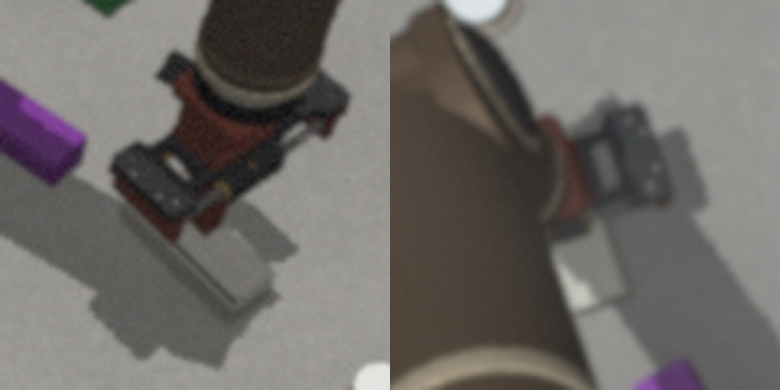

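The fingers are over the middle of the steel tin's lid in both views. Pressing slowly.

```bash
python3 -m jog '[[0,0,-5,0],[0,0,-10,0],[0,0,-12,0],[0,0,-13,0],[0,0,-14,0],[0,0,-15,0]]'; python3 -m jog '[[0,0,-1,0],[0,0,-2,0],[0,0,-2,0]]'; python3 -m jog '[[0,0,-1,0],[0,0,-2,0],[0,0,-2,0]]'
```

```text
time_s: 3.9
tool_pos: [488.1, 246.5, 39.8]
tool_rot: [-1.571, 0.0, 0.317]
force: [-1.2, -0.4, 3.7]
finger_gap: 0.9
time_s: 4.2
tool_pos: [488.1, 246.5, 37.5]
tool_rot: [-1.571, 0.0, 0.317]
force: [-0.6, -0.0, 3.1]
finger_gap: 0.4
time_s: 4.5
tool_pos: [488.0, 246.5, 35.4]
tool_rot: [-1.571, 0.0, 0.317]
force: [-1.7, -1.1, 2.4]
finger_gap: 0.7
```

```bash
python3 -m jog '[[0,0,-0.5,0],[0,0,-1,0],[0,0,-1,0]]';python3 -m jog '[[0,0,-0.4,0],[0,0,-0.4,0]]';
```

```text
time_s: 4.8
tool_pos: [488.1, 246.6, 34.6]
tool_rot: [-1.571, 0.0, 0.317]
force: [-1.7, -1.1, 2.2]
finger_gap: 0.8
time_s: 5.0
tool_pos: [488.1, 246.6, 34.4]
tool_rot: [-1.571, 0.0, 0.317]
force: [-1.9, -1.3, 5.9]
finger_gap: 0.4
```

Seal reached; small increments now.

```bash
python3 -m jog '[[0,0,-0.3,0],[0,0,-0.3,0]]';python3 -m jog '[[0,0,-0.3,0],[0,0,-0.3,0]]'
```

```text
time_s: 5.2
tool_pos: [488.1, 246.6, 34.4]
tool_rot: [-1.571, -0.0, 0.317]
force: [-2.1, -0.7, 7.9]
finger_gap: 0.6
time_s: 5.4
tool_pos: [488.1, 246.6, 34.3]
tool_rot: [-1.571, -0.0, 0.317]
force: [-4.3, -2.7, 10.6]
finger_gap: 0.7
```

```bash
python3 -m jog '[[0,0,-0.3,0],[0,0,-0.3,0]]';python3 -m jog '[[0,0,-0.3,0],[0,0,-0.3,0]]'
```

```text
time_s: 5.6
tool_pos: [488.2, 246.6, 34.3]
tool_rot: [-1.571, -0.0, 0.317]
force: [-5.1, -2.7, 13.1]
finger_gap: 0.3
time_s: 5.8
tool_pos: [488.2, 246.6, 34.3]
tool_rot: [-1.571, -0.0, 0.317]
force: [-6.5, -2.9, 17.3]
finger_gap: 0.8
```

```bash
python3 -m jog '[[0,0,2,0],[0,0,30,0],[0,0,65,0],[-43,-14,65,0],[-43,-14,65,0]]' -1 20; python3 - <<'E'
from m import *
n="scene"; im,d=camera(n); P=cloud(n,d); t=sel(P,440,580,180,310,22,55)
print(rect(t),np.percentile(t[:,2],[10,50,90]))
f=sel(t,470,560,180,310,31,40);print(np.median(f[:,2]),len(f),rect(f)); print(np.load("scene.npy").shape)
for t0 in (np.load("scene.npy"),d):
    q=sel(cloud(n,t0),500,540,235,275,28,50);print(np.median(q[:,2]),len(q))
cv2.imwrite("pics/s3.png",im[120:260,290:470][:,:,::-1].repeat(4,0).repeat(4,1))
E
```

```text
time_s: 6.3
tool_pos: [440.6, 230.8, 97.8]
tool_rot: [-1.571, 0.004, 0.318]
force: [0.6, -0.2, 0.6]
finger_gap: 37.0
(array([493. , 248.6]), array([125.6,  46.8]), 18.9) [27.71731647 33.80687071 36.29221248]
34.43200977816588 456 (array([508.8, 254.4]), array([91.9, 44.5]), 18.3)
(420, 560)
41.20135007209694 218
34.353519544195024 208
```

View pics/s3.png

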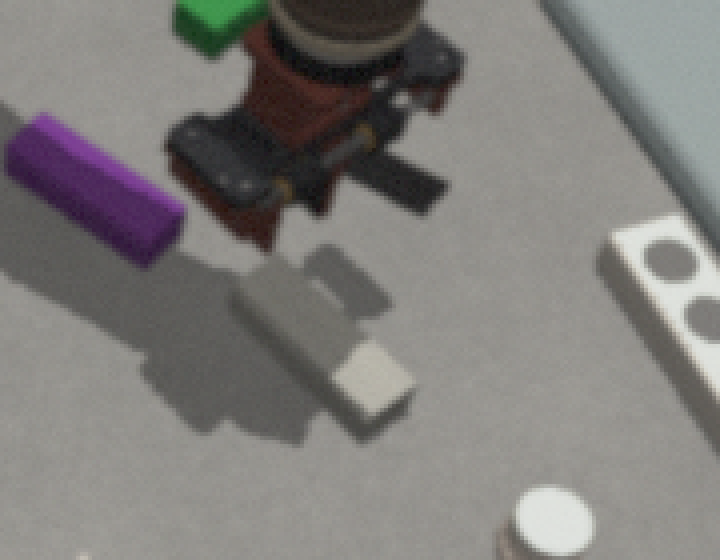

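The lid has dropped 6.9 mm to 34.35 in the camera, with the table reading 0.5, so it is home. The tin sits below and ahead of the open fingers and has not moved. Descending at the tin's rear part.

```bash
python3 -m jog '[[0,0,0,0],[0,0,0,0],[0,0,-30,0],[0,0,-55,0],[0,0,-55,0]]' -1; python3 -m jog '[[0,0,-20,0],[0,0,-38,0],[0,0,-38,0]]' -1
```

```text
time_s: 6.85
tool_pos: [443.9, 231.7, 40.2]
tool_rot: [-1.572, 0.005, 0.317]
force: [-0.8, -0.3, 0.3]
finger_gap: 81.0
time_s: 7.15
tool_pos: [444.7, 232.3, 4.0]
tool_rot: [-1.571, 0.003, 0.317]
force: [0.4, -1.1, 0.1]
finger_gap: 87.9
```

```bash
python3 -m jog '[[0,0,0,0],[0,0,0,0],[0,0,0,0],[0,0,0,0],[0,0,0,0],[0,0,0,0]]' 1 20;python3 -m jog '[[0,0,0,0],[0,0,0,0]]'
```

```text
time_s: 7.75
tool_pos: [445.2, 232.9, 5.4]
tool_rot: [-1.57, -0.0, 0.317]
force: [0.4, -0.2, 2.4]
finger_gap: 44.0
time_s: 7.95
tool_pos: [445.2, 232.9, 5.3]
tool_rot: [-1.57, -0.0, 0.317]
force: [-2.3, 0.8, 5.2]
finger_gap: 44.2
```

```bash
python3 -m jog '[[0,-10,0,-0.05],[0,-35,0,-0.1],[0,-65,0,-0.15],[-1,-95,0,-0.2],[-2,-125,0,-0.25],[-3,-155,0,-0.3],[-3,-180,0,-0.35],[-3,-200,0,-0.394]]'; python3 -m jog '[[0,-7,0,0],[0,-9,0,0],[0,-9,0,0],[0,-9,0,0]]'; python3 - <<'E'
from m import *
ims=[]
for n,(a,b,c,e) in dict(scene=(220,170,380,330),top=(210,110,330,230)).items():
    im,d=camera(n);P=cloud(n,d)
    t=sel(P,400,572,-20,70,31,42); print(n,rect(t),np.median(t[:,2]),t[:,2].max())
    f=sel(P,500,572,-20,70,31,42); print("front",rect(f),np.median(f[:,2]))
    b=sel(P,575,640,-60,70,44,56);print("bar",rect(b))
    g=sel(P,640,705,-60,70,14,24);g=g[np.abs(g[:,1]-5)>22]
    for s in(-1,1):
        q=g[(g[:,1]-5)*s>0]
        if len(q)>5: print("guide",s,q.mean(0).round(1),np.polyfit(q[:,0],q[:,1],1).round(3))
    ims.append(cv2.resize(im[b_:=b if isinstance(b,int) else dict(scene=170,top=110)[n]:e,a:c],(400,400),interpolation=cv2.INTER_CUBIC))
cv2.imwrite("pics/crop4.png",np.hstack(ims)[:,:,::-1])
E
```

```text
time_s: 8.75
tool_pos: [442.2, 30.9, 5.3]
tool_rot: [-1.571, -0.001, -0.082]
force: [0.5, 3.1, 3.4]
finger_gap: 44.3
time_s: 9.15
tool_pos: [442.2, 23.0, 5.3]
tool_rot: [-1.571, -0.0, -0.077]
force: [-1.3, -2.9, 8.2]
finger_gap: 43.9  File "<stdin>", line 12
    ims.append(cv2.resize(im[b_:=b if isinstance(b,int) else dict(scene=170,top=110)[n]:e,a:c],(400,400),interpolation=cv2.INTER_CUBIC))
                                                                                       ^
SyntaxError: invalid syntax
```

```bash
cat > look.py <<'E'
from m import *
import sys
ims=[]
for n,(a,r,c,e) in dict(scene=(220,170,380,330),top=(210,110,330,230)).items():
    im,d=camera(n);P=cloud(n,d)
    t=sel(P,400,572,-20,70,30,42); print(n,rect(t),np.median(t[:,2]))
    f=sel(P,510,572,-20,70,30,42); print("front",rect(f),np.median(f[:,2]),f[:,0].max().round(1))
    b=sel(P,575,640,-60,70,44,56);print("bar",rect(b))
    g=sel(P,640,705,-60,70,14,24)
    for s in(-1,1):
        q=g[((g[:,1]-7)*s>20)]
        if len(q)>5: print("guide",s,q.mean(0).round(1),np.polyfit(q[:,0],q[:,1],1).round(3))
    ims.append(cv2.resize(im[r:e,a:c],(400,400),interpolation=cv2.INTER_CUBIC))
cv2.imwrite(sys.argv[1],np.hstack(ims)[:,:,::-1])
E
python3 look.py pics/crop4.png
```

```text
scene (array([494.4,  22.4]), array([122.1,  60.7]), 2.7) 34.19696998940856
front (array([532.2,  17.3]), array([42.6, 45.6]), 87.9) 34.28064500382993 555.4
bar (array([608.8,  11.5]), array([80.2, 15.5]), 84.7)
guide -1 [669.8 -21.3  18.5] [-0.077 30.203]
guide 1 [671.3  33.7  17.9] [-8.1000e-02  8.8388e+01]
top (array([544.1,  17.4]), array([40.5,  9.6]), 89.0) 34.641415439950606
front (array([544.1,  17.4]), array([40.5,  9.6]), 89.0) 34.641415439950606 549.2
bar (array([603.4,  11.8]), array([78.2, 14.8]), 84.7)
guide -1 [665.5 -20.6  19. ] [-0.09  39.231]
guide 1 [667.7  33.8  18.9] [-7.8000e-02  8.6057e+01]
```

View pics/crop4.png

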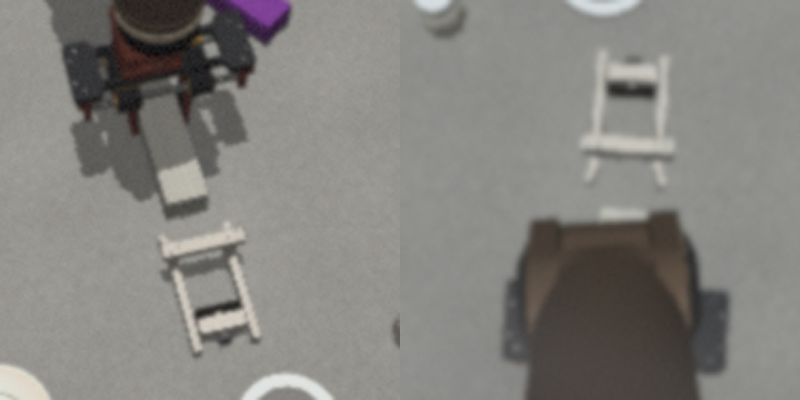

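Both views show the tin straight ahead of the mouth. It is on the organiser axis to within about 1 mm, with its nose about 53 mm before the bar. Entering slowly, with the tool raised 1 mm to relieve the downward push.

```bash
python3 -m jog '[[0,0,1,-0.003],[4,-0.3,1,-0.003],[10,-0.8,1,-0.003],[16,-1.3,1,-0.003],[22,-1.8,1,-0.003],[28,-2.2,1,-0.003]]'; python3 -m jog '[[4,-0.3,0,0],[8,-0.6,0,0],[12,-1,0,0],[16,-1.3,0,0]]'
```

```text
time_s: 9.85
tool_pos: [470.7, 21.4, 5.9]
tool_rot: [-1.571, 0.0, -0.08]
force: [-0.1, 0.2, -2.5]
finger_gap: 44.1
time_s: 10.25
tool_pos: [486.3, 20.1, 6.0]
tool_rot: [-1.571, 0.0, -0.08]
force: [-0.7, 0.1, -1.5]
finger_gap: 44.1
```

```bash
python3 -m jog '[[0,0,-0.5,0],[3,-0.2,-0.5,0],[6,-0.5,-0.5,0],[9,-0.7,-0.5,0],[12,-1,-0.5,0]]'; python3 -m jog '[[3,-0.2,0,0],[6,-0.5,0,0],[9,-0.7,0,0],[12,-1,0,0]]';  python3 -m jog '[[3,-0.2,0,0],[6,-0.5,0,0],[8,-0.6,0,0]]'
```

```text
time_s: 10.75
tool_pos: [498.4, 19.1, 5.6]
tool_rot: [-1.571, -0.0, -0.08]
force: [-0.1, 0.4, -0.7]
finger_gap: 44.1
time_s: 11.15
tool_pos: [510.3, 18.1, 5.5]
tool_rot: [-1.571, 0.0, -0.08]
force: [-0.7, 0.5, -1.2]
finger_gap: 43.8
time_s: 11.45
tool_pos: [518.5, 17.5, 5.5]
tool_rot: [-1.571, -0.0, -0.08]
force: [-0.7, -1.0, -2.2]
finger_gap: 44.2
```

```bash
python3 -m jog '[[2,-0.2,0,0],[4,-0.3,0,0]]'; python3 -m jog '[[1,-0.1,0,0],[2,-0.2,0,0],[3,-0.2,0,0]]';  python3 -m jog '[[1,-0.1,0,0],[2,-0.2,0,0]]'; python3 -m jog '[[1,-0.1,0,0],[2,-0.2,0,0]]'
```

```text
time_s: 11.65
tool_pos: [522.2, 17.1, 5.5]
tool_rot: [-1.571, 0.0, -0.08]
force: [-0.4, 0.1, -0.7]
finger_gap: 44.1
time_s: 11.95
tool_pos: [525.1, 17.0, 5.5]
tool_rot: [-1.571, 0.0, -0.08]
force: [0.4, -0.2, -0.8]
finger_gap: 44.1
time_s: 12.15
tool_pos: [527.2, 16.8, 5.6]
tool_rot: [-1.571, 0.0, -0.08]
force: [-0.1, -0.1, -1.3]
finger_gap: 44.1
time_s: 12.35
tool_pos: [529.2, 16.6, 5.5]
tool_rot: [-1.571, 0.0, -0.08]
force: [0.2, 0.1, -1.6]
finger_gap: 43.9
```

```bash
python3 look.py pics/crop5.png
```

```text
scene (array([543.7,  15.8]), array([62.6, 58.1]), 14.3) 34.450650222244235
front (array([543.7,  15.8]), array([62.6, 58.1]), 14.3) 34.450650222244235 571.8
bar (array([609.4,  11.4]), array([80. , 16.1]), 86.3)
guide -1 [669.5 -20.7  18.8] [-0.061 19.926]
guide 1 [670.8  33.7  18.3] [-5.6000e-02  7.1289e+01]
top (array([0., 0.]), array([0., 0.]), 0.0) nan
  return _methods._mean(a, axis=axis, dtype=dtype,
  ret = ret.dtype.type(ret / rcount)
Traceback (most recent call last):
  File "look.py", line 7, in <module>
    f=sel(P,510,572,-20,70,30,42); print("front",rect(f),np.median(f[:,2]),f[:,0].max().round(1))
                                                                           ~~~~~~~~~~^^
ValueError: zero-size array to reduction operation maximum which has no identity
```

No contact yet, and the forces are near zero. Keep feeling forward.

```bash
for i in 1; do python3 -m jog '[[1,-0.1,0,0],[2,-0.2,0,0]]'; done; python3 -m jog '[[1,-0.1,0,0],[2,-0.2,0,0]]'; python3 -m jog '[[1,-0.1,0,0],[2,-0.2,0,0]]'
```

```text
time_s: 12.65
tool_pos: [531.1, 16.4, 5.5]
tool_rot: [-1.571, 0.0, -0.08]
force: [-0.5, 0.2, -0.7]
finger_gap: 44.5
time_s: 12.85
tool_pos: [533.2, 16.2, 5.6]
tool_rot: [-1.571, 0.0, -0.08]
force: [-0.5, 0.4, -0.1]
finger_gap: 44.0
time_s: 13.05
tool_pos: [535.2, 16.0, 5.6]
tool_rot: [-1.571, 0.0, -0.08]
force: [-1.5, 0.9, -2.2]
finger_gap: 43.9
```

```bash
python3 -m jog '[[1,-0.1,0,0],[1,-0.1,0,0]]'; python3 -m jog '[[1,-0.1,0,0],[1,-0.1,0,0]]'
```

```text
time_s: 13.25
tool_pos: [536.4, 15.9, 5.6]
tool_rot: [-1.571, -0.0, -0.08]
force: [-0.3, -0.1, -1.8]
finger_gap: 44.0
time_s: 13.45
tool_pos: [537.3, 15.8, 5.6]
tool_rot: [-1.571, -0.0, -0.08]
force: [-0.0, -0.2, -1.5]
finger_gap: 43.9
```

```bash
python3 -m jog '[[1,-0.1,0,0],[1,-0.1,0,0]]'; python3 -m jog '[[1,-0.1,0,0],[1,-0.1,0,0]]'; python3 -m jog '[[1,-0.1,0,0],[1,-0.1,0,0]]'
```

```text
time_s: 13.65
tool_pos: [538.3, 15.7, 5.6]
tool_rot: [-1.571, -0.0, -0.08]
force: [0.6, 1.2, -0.9]
finger_gap: 44.0
time_s: 13.85
tool_pos: [539.3, 15.6, 5.6]
tool_rot: [-1.571, -0.0, -0.08]
force: [0.2, 0.3, -1.7]
finger_gap: 43.9
time_s: 14.05
tool_pos: [540.3, 15.5, 5.6]
tool_rot: [-1.571, -0.0, -0.08]
force: [0.6, 0.4, -1.1]
finger_gap: 44.1
```

```bash
python3 -m jog '[[1,-0.1,0,0],[1,-0.1,0,0]]'; python3 -m jog '[[1,-0.1,0,0],[1,-0.1,0,0]]'; python3 -m jog '[[1,-0.1,0,0],[1,-0.1,0,0]]'
```

```text
time_s: 14.25
tool_pos: [541.3, 15.4, 5.6]
tool_rot: [-1.571, -0.0, -0.08]
force: [0.1, 0.1, -1.6]
finger_gap: 43.8
time_s: 14.45
tool_pos: [542.3, 15.3, 5.6]
tool_rot: [-1.571, -0.0, -0.08]
force: [-0.7, -1.4, -1.3]
finger_gap: 44.0
time_s: 14.65
tool_pos: [543.3, 15.2, 5.6]
tool_rot: [-1.571, -0.0, -0.08]
force: [1.3, -0.1, -1.2]
finger_gap: 44.3
```

```bash
python3 -m jog '[[1,-0.1,0,0],[1,-0.1,0,0]]'; python3 -m jog '[[1,-0.1,0,0],[1,-0.1,0,0]]'; python3 -m jog '[[1,-0.1,0,0],[1,-0.1,0,0]]'
```

```text
time_s: 14.85
tool_pos: [544.3, 15.1, 5.6]
tool_rot: [-1.571, -0.0, -0.08]
force: [0.1, 0.4, -1.4]
finger_gap: 43.9
time_s: 15.05
tool_pos: [545.3, 15.0, 5.6]
tool_rot: [-1.571, -0.0, -0.08]
force: [0.4, 0.5, -1.5]
finger_gap: 43.8
time_s: 15.25
tool_pos: [546.3, 14.9, 5.6]
tool_rot: [-1.571, -0.0, -0.08]
force: [-0.7, 0.2, -1.8]
finger_gap: 43.9
```

```bash
python3 - <<'E'
from m import *
im,d=camera("scene")
cv2.imwrite("pics/s6.png",cv2.resize(im[210:330,240:370],(650,600),interpolation=cv2.INTER_CUBIC)[:,:,::-1])
P=cloud("scene",d)
t=sel(P,618,720,-15,27,29,42);print(t[:,0].max() if len(t) else None,len(t)); b=sel(P,618,720,-15,27,20,28.5);print(b[:,0].min(),b[:,0].max(),b.mean(0))
E
```

```text
658.9853665812379 286
618.035444253009 694.7841881982605 [670.03771013   5.14439853  23.95649762]
```

View pics/s6.png

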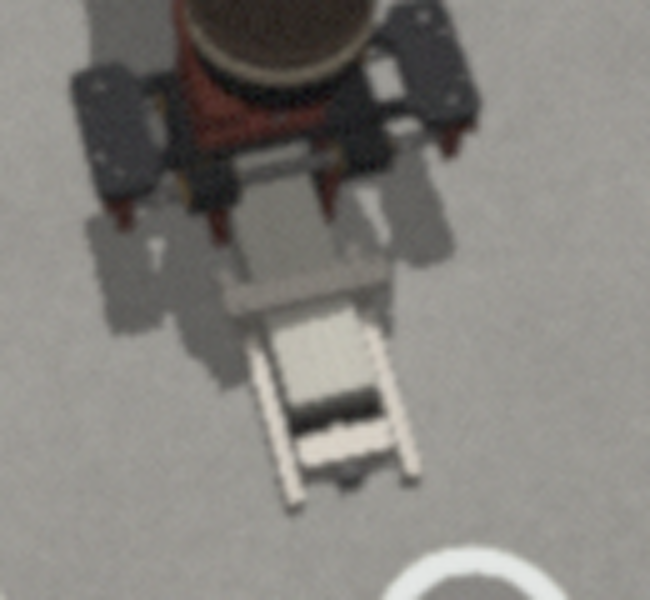

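The tin is through under the bar at about (320,350) and straight between the guides. Its nose is at about row 400, a few mm short of the black pad in front of the block at (345,440). Creeping on.

```bash
python3 -m jog '[[1,-0.1,0,0],[1,-0.1,0,0]]'; python3 -m jog '[[1,-0.1,0,0],[1,-0.1,0,0]]'; python3 -m jog '[[1,-0.1,0,0],[1,-0.1,0,0]]'
```

```text
time_s: 15.5
tool_pos: [547.3, 14.8, 5.5]
tool_rot: [-1.571, -0.0, -0.08]
force: [1.0, -0.2, -1.7]
finger_gap: 44.3
time_s: 15.7
tool_pos: [548.1, 14.7, 5.5]
tool_rot: [-1.571, 0.0, -0.08]
force: [-1.0, 0.1, -1.2]
finger_gap: 44.1
time_s: 15.9
tool_pos: [548.2, 14.7, 5.4]
tool_rot: [-1.571, 0.002, -0.08]
force: [-4.5, 0.3, 1.1]
finger_gap: 44.0
```

Contact. A little more, then hold.

```bash
python3 -m jog '[[0.5,0,0,0],[0.5,0,0,0]]'; python3 -m jog '[[0,0,0,0],[0,0,0,0],[0,0,0,0]]'
```

```text
time_s: 16.1
tool_pos: [548.3, 14.7, 5.4]
tool_rot: [-1.571, 0.002, -0.08]
force: [-6.4, 0.7, 3.1]
finger_gap: 43.8
time_s: 16.4
tool_pos: [548.4, 14.7, 5.4]
tool_rot: [-1.571, 0.002, -0.08]
force: [-6.0, 0.3, 3.9]
finger_gap: 43.7
```

```bash
python3 -m jog '[[0.3,0,0,0],[0.3,0,0,0],[0.3,0,0,0],[0.3,0,0,0],[0.3,0,0,0],[0.3,0,0,0],[0.3,0,0,0]]'; python3 -m jog '[[0,0,0,0],[0,0,0,0],[0,0,0,0],[0,0,0,0],[0,0,0,0],[0,0,0,0]]'; python3 - <<'E'
from m import *
im,d=camera("scene")
cv2.imwrite("pics/s7.png",cv2.resize(im[230:320,260:360],(660,594),interpolation=cv2.INTER_CUBIC)[:,:,::-1])
E
```

```text
time_s: 17.1
tool_pos: [548.3, 14.7, 5.4]
tool_rot: [-1.571, 0.003, -0.08]
force: [-6.1, 0.1, 4.2]
finger_gap: 44.3
time_s: 17.7
tool_pos: [548.4, 14.7, 5.4]
tool_rot: [-1.571, 0.003, -0.08]
force: [-6.4, 1.0, 4.4]
finger_gap: 43.6
```

View pics/s7.png

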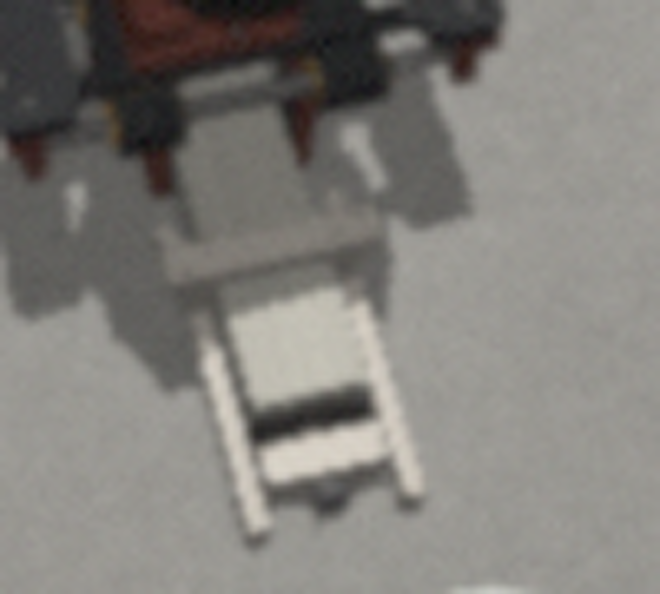

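The nose is at the pad, straight between the guides and clear of the bar. The push held at about 6 N for 1.8 s, and force rose about 2 N per mm commanded, which fits arm and pad in series. Letting go and rising.

```bash
python3 -m jog '[[-0.5,0,0,0],[-0.5,0,0,0],[-0.5,0,0,0],[-0.5,0,0,0],[-0.5,0,0,0]]' -1; python3 -m jog '[[0,0,20,0],[0,0,60,0],[0,0,100,0],[-40,0,130,0],[-90,0,150,0],[-140,0,160,0],[-140,0,160,0],[-140,0,160,0]]'; python3 - <<'E'
from m import *
for n in("scene","top"):
    im,d=camera(n);P=cloud(n,d)
    if n=="scene": cv2.imwrite("pics/s8.png",cv2.resize(im[190:330,230:380],(640,597),interpolation=cv2.INTER_CUBIC)[:,:,::-1])
    t=sel(P,480,720,-30,60,30,41.5);print(n,rect(t),np.median(t[:,2]),t[:,0].min(),t[:,0].max())
    for nm in("soap_dish","comb","tray","mirror","cream_jar","pill_bottle"):
        r=recognise(n,nm)[:1]
        if r:
            u=np.round(r[0]["uv"]).astype(int);print(nm,u,world(n,r[0]["uv"],d=d[u[1],u[0]]).round(0))
E
```

```text
time_s: 18.25
tool_pos: [549.8, 14.6, 5.7]
tool_rot: [-1.571, -0.001, -0.08]
force: [1.0, 0.2, -0.1]
finger_gap: 80.5
time_s: 19.05
tool_pos: [409.2, 14.8, 166.4]
tool_rot: [-1.57, -0.002, -0.079]
force: [1.2, 0.2, 0.6]
finger_gap: 87.8
scene (array([595.6,  13.6]), array([ 72.6, 131.1]), 85.2) 34.43433340635204 529.4774643517728 662.471542591983
soap_dish [193 274] [[ 536. -234.   30.]]
comb [380 160] [[349. 347.   9.]]
tray [215 342] [[ 700. -223.    3.]]
mirror [151 206] [[ 298. -298.   11.]]
cream_jar [427 251] [[663. 313.  40.]]
top (array([594.6,  11.9]), array([123.3,  60. ]), 6.4) 34.23605278420928 530.6637149324102 655.0283167734792
soap_dish [361 179] [[ 526. -229.   27.]]
comb [166 246] [[343. 343.   4.]]
tray [356 123] [[ 700. -224.    4.]]
mirror [390 262] [[ 285. -308.   11.]]
cream_jar [173 135] [[663. 313.  40.]]
pill_bottle [220 107] [[733. 173.  73.]]
```

View pics/s8.png

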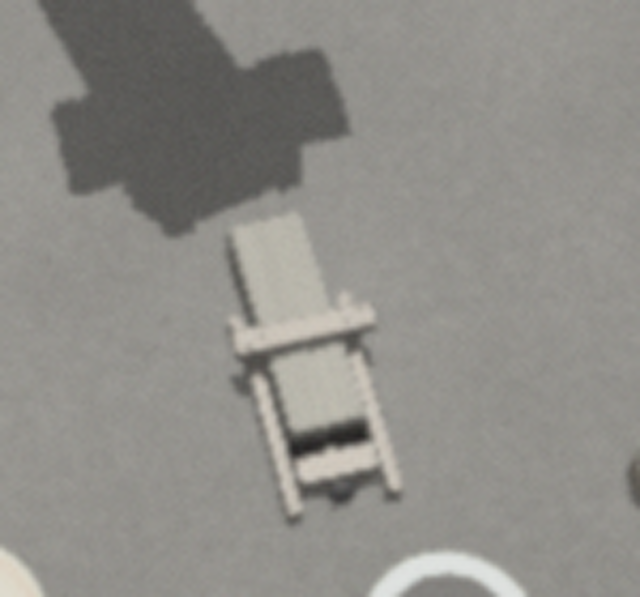

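The tin rests under the bar, its nose at about (328,430) against the pad. The lid is flush at 34.3–34.4 mm, and the bystanders are where they were.

```bash
python3 -c "from plant import *; print(get_obs()['force'], sign_off())"
```

```text
the job is handed in; nothing more can be done
[-0.30551356 -0.47247027  0.27643532] None
```

The job is done and handed in at about 19 s of the 72 s allowed. `sign_off()` gives no verdict.

- **Lid:** I pressed it down with the fingers shut until it stopped moving, at about 17 N downwards (about 19 N in total, against the 25 N limit). It dropped about 6.9 mm, and the camera then put its top at 34.3–34.4 mm with the table reading 0.5, so it is home.
- **Slide:** I gripped the tin near its rear, slid it to the mouth and then under the bar. Along the way it was eased about 1 mm up for a moment just before the bar. Sideways and forward forces stayed near zero until the pad.
- **Stop:** It was held against the pad at about 6 N for around 1.8 s, then released.
- **Last checks:** The tin lies straight between the guides with its nose at the stop. In the last pictures everything else was where it started to within about 1 cm, apart from one top-view reading of the cream jar that was 14 mm off. The scene view put the jar within 1 cm.

**Disagreements:**
- The two cameras differed by about 6 mm in x throughout, so I worked relative to the organiser.
- The pad first felt stiffer than 7 N per mm, but the force rise while I pushed further fitted the arm and pad together.
- In the last pictures the scene view missed the pill bottle, but the top view found it in place.
- I did not test the contact with the stop again after letting go. I only saw it in the picture.

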